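# Load the test chamber and latch its door

## Robot

A 7-joint arm with a two-finger parallel gripper is mounted at the origin on the work surface. World frame = base frame: x ahead of the robot, y to its left, z up, the work surface at z = 0. Lengths are in mm, angles in rad, forces in N, time in s.
With the tool pointing down it reaches from about 400 to 900 mm from the base axis. Payload 5.6 kg.
Tool frame: the origin (TCP) lies midway between the tips of the shut fingers; the grasp point (between the pads) lies 19 mm behind it; z points along the fingers, y is the line along which they close (so a half turn about z gives the same grasp; the last joint's range is limited). The gripper opens to 92 mm and grips with 3 to 60 N. Pads are 20 mm wide; open, the fingers measure 128 mm over their backs; the gripper's body (75 mm by 189 mm) begins 69 mm behind the grasp point.
Start: joints at [1.155, 0.468, -0.012, 1.603, 0.006, 1.071, -0.056], TCP at [236.706, -605.375, 214.592] pointing down, gripper open.
Joint ranges: [-2.53, 2.53], [-0.31, 2.02], [-1.57, 1.55], [0.28, 2.44], [-1.29, 4.43], [0.15, 1.84], [-2.92, 2.92]. Speed limits (rad/s): [2.57, 2.57, 3.14, 3.14, 3.14, 3.14, 3.14].

## Interface

Orientations are given as a rotation vector (axis times angle).
In Python, from cell import robot, grip, kin, viewer gives the robot as it stands. Calls block until the motion is done:
- robot.movep(position, orientation): joint-space move of the TCP to a pose.
- robot.servo_line(position, feed=150, rotation=None): straight line of the TCP; rotation=None keeps the orientation; feed is the mean speed in mm/s.
- robot.goto_joints(angles): joint-space move.
- grip(opening, newtons=None): opening from 0.0 (shut) to 1.0 (fully open); newtons is the grip in N (None keeps the last); returns when the fingers have stopped.
- robot.hold(seconds).
- kin.ik(position, orientation): joint angles nearest the present ones, or None.
- robot.observe(): the state.
- viewer.read_camera(name): name is "side" or "top"; returns the picture (400x640x3 uint8, red, green, blue); there is no depth.
- viewer.camera_info(name): a dict with "camera_matrix" (3x3 intrinsics, pixels), "R" (3x3) and "t" (3): a world point X has camera coordinates R X + t. Camera axes: x right, y down, z forward; pixel columns grow to the right and rows downward; lengths in mm; the calibration is good to about 2 mm. A picture is of the moment at which its call begins. camera_info takes no time and is no camera call.
A pose or a line that the arm cannot do raises robot.IKError and nothing moves.
- robot.job_done(): hands the job in; it is judged then, once.
Trained networks look in the newest picture that a camera, given by its name, has taken for a name from the list of things; names that differ only in an ending like _2 or _b are one class to them, and where a whole thing is asked for, a point or a joint stands for the part that bears it (a point fixed in the world has none). Each returns a list of dicts, best first, with "confidence" (0 to 1); they miss things now and then, are a little off and sometimes report something else, mostly with a low value. They report only what shows in the picture. A call takes as long as a camera call. They do not tell look-alikes from the thing itself.
- viewer.silhouettes(name, camera): "mask" (400x640 bool, what is visible of it).
- viewer.pinpoint(name, camera): "at" ([x, y, z] in mm, in the coordinates of the camera as it stood for that picture, good to about 4 mm: a listed point, or the origin of a listed thing).
The state is a dict: "t": time; "joints": joint angles; "joint_velocities": joint speeds; "joint_torque": joint torques, N m; "tcp_pos": TCP position; "tcp_rot": TCP orientation; "contact_force": force on the tool from outside, world axes, zero at the start; "wrist_torque": the same for the moment, N m; "grip_width": opening from 0.0 (shut) to 1.0 (fully open); "grip_force": force on a finger pad.
Only numpy, scipy, OpenCV 4.12 (cv2) and the standard library are available. Lean on these libraries where they do the work, as an engineer would, in place of code of your own. Each camera call takes 0.05 s, during which the arm holds its last target. There are 200 camera calls.

## Task

Pick up the rectangular loudspeaker with the big steel magnet and set it down gently, still face down, flat in the pocket of the test chamber's pulled-out tray. Then push the tray fully home and, after that, push the chamber door shut until it seats on its catch, without slamming it. Leave the other parts on the bench where they are.

Things in the scene. Friction and masses are not known exactly. Their poses are not given: they have to be found in the camera images.
- speaker: The loudspeaker to be tested, lying face down: a black rectangular flange 110 x 76 mm and 10 mm thick, a black cone-shaped basket above it (68 mm across at the flange, narrowing to 44 mm), and on top an upright bare-steel cylindrical magnet 52 mm in diameter from 26 to 58 mm above the underside. 250 g. Origin: centre of the underside; x along the 110 mm side, z up. The magnet is the place to grip.
- chamber: White bench-top test chamber, fixed to the table, 250 mm wide, 250 mm deep, 150 mm tall, its open front facing roughly the robot. Origin: middle of the front plane, at table height; x points into the chamber (depth), y to the left seen from the robot (towards the door hinge), z up. Side walls 20 mm thick; roof from 130 to 150 mm height, starting 12 mm behind the front plane.
- tray (a joint): Slide of the chamber's aluminium tray (m): 0 = fully home inside the chamber, grows as the tray is drawn out towards the robot along the chamber's -x, at most 0.18. It stays where it is left; about 2 N moves it.
- tray_pocket (a point): Centre of the floor of the tray's rectangular pocket, 18 mm above the table, with the chamber's axes (moves with the tray). The pocket is 84 mm along x and 118 mm along y inside, within a rim 6 mm thick and 7 mm high; the tray plate is 150 x 150 mm. The pocket's centre lies 75 mm behind the front of the tray's handle.
- tray_handle (a point): Middle of the front face of the tray's handle, 108 mm above the table: an upright steel hoop of 12 mm round bar, 112 mm wide along y, top at 114 mm. With the tray fully home this front face is flush with the chamber's front plane.
- door (a joint): Hinge of the chamber's door (rad): 0 = fully shut, grows as the free edge swings out towards the robot and to the left; at most 1.95. A sprung ball catch resists from about 0.07 rad (some 6 N at the edge) and past about 0.03 rad pulls the door home to 0 and holds it; short of that the door stays unlatched. The door turns easily otherwise.
- door_hinge (a point): Point on the door's upright hinge axis, 76 mm above the table, at the left of the chamber's front. Its axes turn with the door: y points from the free edge to the hinge, -x out of the door's outer face. The white door panel is 230 mm wide (from the hinge along -y), 16 mm thick (x from -8 to +8 mm), and spans heights 10 to 142 mm.
- door_push (a point): Point on the door's outer face, 150 mm from the hinge, 115 mm above the table, a clear place to push on. Axes turn with the door; +x is the pushing direction. A dark upright pull bar stands on the outer face 210 mm from the hinge, 33 mm proud, heights 35 to 115 mm.
- bare_frame: Bystander: empty black rectangular flange 110 x 76 x 10 mm with an open middle and no magnet. Origin: centre of the underside.
- round_driver: Bystander: smaller round speaker, black round flange 86 mm in diameter, steel magnet 40 mm in diameter on top, 42 mm tall. Origin: centre of the underside.
- screwdriver: Bystander: screwdriver 150 mm long with a black handle, lying on the table just right of the chamber.
There are look-alikes about, which are no part of the job. Leave any pink, turquoise or yellow look-alike of the speaker alone.

How it is judged (in metres and radians):
On the way, in this order (a step that is already met when the one before it is completed fails the run):
1. the loudspeaker lies flat in the tray's pocket, let go, with the tray still drawn out (x of speaker in the frame of tray_pocket between -0.008 and 0.008 m and y of speaker in the frame of tray_pocket between -0.008 and 0.008 m and z of speaker in the frame of tray_pocket below 0.004 m and angle between speaker's own z axis and vertical below 0.08 rad and value of joint tray above 0.08 m and contact force between speaker and the fingers below 0.1 N), for 0.2 s.
2. the tray is fully home with the loudspeaker in it and the door still open (x of speaker in the frame of tray_pocket between -0.008 and 0.008 m and y of speaker in the frame of tray_pocket between -0.008 and 0.008 m and z of speaker in the frame of tray_pocket below 0.004 m and angle between speaker's own z axis and vertical below 0.08 rad and value of joint tray below 0.006 m and value of joint door above 0.3 rad), for 0.2 s.
3. the door is shut on its catch (value of joint door below 0.02 rad), for 0.2 s.
At the end, for the whole second after the job is handed in: The loudspeaker lies at rest, face down and flat in the tray's pocket (within 8 mm of its centre along each side, underside within 4 mm of the floor, tilt under 0.08 rad), the tray is home (within 6 mm) and the door is shut on its catch (within 0.02 rad) (x of speaker in the frame of tray_pocket between -0.008 and 0.008 m and y of speaker in the frame of tray_pocket between -0.008 and 0.008 m and z of speaker in the frame of tray_pocket below 0.004 m and angle between speaker's own z axis and vertical below 0.08 rad and value of joint tray below 0.006 m and value of joint door below 0.02 rad and linear speed of speaker below 0.02 m/s); the robot touches nothing.
It fails at once if the loudspeaker tipped over (angle between speaker's own z axis and vertical above 0.6 rad).
It fails at once if the loudspeaker dropped onto the tray (it arrives faster than 0.5 m/s) (linear speed of speaker above 0.5 m/s and horizontal distance between speaker and tray_pocket below 0.06 m and z of speaker in the frame of tray_pocket below 0.02 m).
It fails at once if the door slammed (faster than 2.5 rad/s) (velocity of joint door below -2.5 rad/s).
It fails at once if one of the other parts pushed more than 30 mm from its place (distance of any of bare_frame, round_driver, screwdriver from where it was at the start of the episode above 0.03 m).
It also fails if it takes over 72 s, if anything falls off the work surface, if the arm or the gripper's body presses on something with over 40 N, if the wrist force passes 120 N, or if a joint passes its speed limit or range.

## Working session

There is one attempt and no reset: what is moved stays moved. The work goes in short steps, each a Python script; the robot and the scene stay as the last script left them, time stands still between calls to the robot, and variables do not carry over. Pictures are saved under pics/ and viewed, at most 11 in all, crops included, and the job is handed in when it is done.

```bash
ls; mkdir -p pics
cat > h.py <<'E'
from cell import robot, grip, kin, viewer
import numpy as np, cv2
from scipy.spatial.transform import Rotation as Rn
def cam(n):
    i=viewer.camera_info(n); return np.array(i["camera_matrix"]),np.array(i["R"]),np.array(i["t"])
def pix(n,X):
    K,R,t=cam(n); p=K@(R@np.array(X,float)+t); return p[:2]/p[2]
def world(n,c):
    K,R,t=cam(n); return R.T@(np.array(c)-t)
def ray(n,uv,z):
    K,R,t=cam(n); d=R.T@np.linalg.inv(K)@np.array([uv[0],uv[1],1.]); o=-R.T@t
    return o+d*(z-o[2])/d[2]
def pins(names,cams=("top","side")):
    for n in names:
        for c in cams:
            for r in viewer.pinpoint(n,c):
                w=world(c,r["at"]); print(n,c,round(r["confidence"],2),w.round(1),pix(c,w).round(0))
def down(yaw):  # tool z down, tool y direction (closing) at angle yaw in xy
    y=np.array([np.cos(yaw),np.sin(yaw),0]); z=np.array([0,0,-1.]); x=np.cross(y,z)
    return Rn.from_matrix(np.c_[x,y,z]).as_rotvec()
def save(n,f,crop=None,s=1):
    im=viewer.read_camera(n)
    if crop: im=im[crop[1]:crop[3],crop[0]:crop[2]]
    cv2.imwrite("pics/"+f,cv2.resize(im[:,:,::-1],None,fx=s,fy=s,interpolation=cv2.INTER_CUBIC))
E
python3 - <<'E'
from h import *
save("top","t0.png"); save("side","s0.png")
pins(["speaker","chamber","tray_pocket","tray_handle","door_hinge","door_push","bare_frame","round_driver","screwdriver"])
s=robot.observe(); print(s["t"],s["tcp_rot"],Rn.from_rotvec(s["tcp_rot"]).as_matrix().round(2))
for c in("top","side"):
    K,R,t=cam(c); print(c,(-R.T@t).round(0),R[2].round(2))
E
```

```text
pics
speaker top 0.93 [ 351.  -182.3    0.7] [384. 274.]
speaker top 0.79 [ 510.9 -133.9   -0.9] [364. 209.]
speaker top 0.72 [361.9 -11.5   1.2] [315. 269.]
speaker top 0.7 [ 280.5 -324.5   -1.3] [444. 304.]
speaker side 0.88 [ 511.8 -136.4    3.4] [357. 206.]
speaker side 0.77 [ 277.3 -337.     3.1] [472. 211.]
speaker side 0.56 [ 3.631e+02 -1.260e+01 -2.000e-01] [369. 266.]
chamber top 0.56 [658.3 194.4   0.7] [237. 151.]
chamber side 0.9 [660.5 195.9  -4.1] [225. 248.]
tray_pocket top 0.58 [585.6 162.1  16.1] [247. 177.]
tray_pocket side 0.68 [585.1 162.   18.7] [254. 252.]
tray_handle top 0.69 [513.2 138.7 105.6] [248. 199.]
tray_handle side 0.64 [514.6 133.  112.3] [279. 237.]
door_hinge top 0.73 [605.3 300.3  78.6] [183. 162.]
door_hinge side 0.76 [604.6 289.9  77.6] [201. 265.]
door_push top 0.92 [459.3 263.7 113.9] [189. 222.]
door_push side 0.89 [455.4 261.6 116.4] [252. 288.]
bare_frame top 0.82 [ 663.9 -287.4   -2.3] [422. 151.]
bare_frame side 0.78 [ 662.7 -290.1    0.9] [352. 154.]
round_driver top 0.71 [ 433.4 -312.4    1.8] [437. 241.]
round_driver top 0.68 [587.2 160.1  14.4] [248. 177.]
round_driver side 0.74 [ 433.1 -314.3    0.5] [419. 187.]
round_driver side 0.32 [674.2 -77.4   3. ] [299. 188.]
screwdriver top 0.53 [ 6.787e+02 -7.510e+01 -4.000e-01] [341. 145.]
screwdriver side 0.65 [676.8 -75.1   1.2] [298. 188.]
screwdriver side 0.26 [584.4 161.4  16.6] [254. 252.]
1.0 [ 3.08712326e+00  5.82145811e-01 -4.25015336e-05] [[ 0.93  0.36 -0.  ]
 [ 0.36 -0.93 -0.  ]
 [-0.    0.   -1.  ]]
top [369. -30. 911.] [ 0.17  0.01 -0.98]
side [ 11. 511. 901.] [ 0.48 -0.48 -0.73]
```

View pics/t0.png

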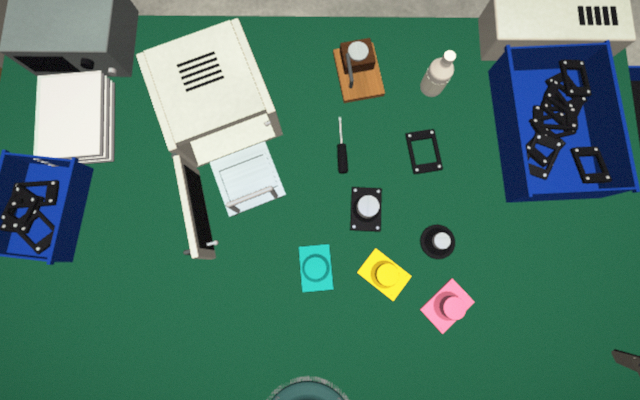

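View pics/s0.png

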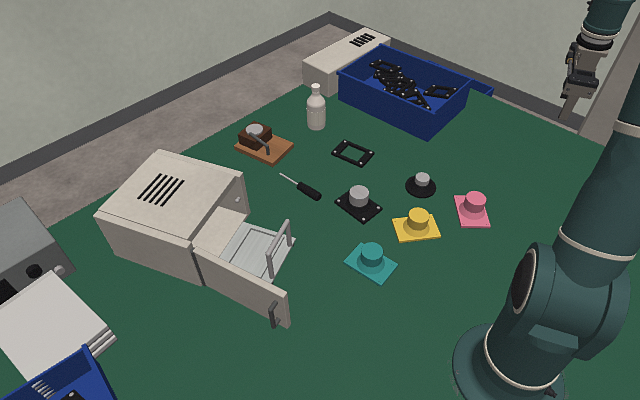

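Candidates in the top view: black with steel magnet (366,208), turquoise (316,268), yellow (385,274), pink (447,305), and the round driver (437,241). Only the one at (366,208) is a black rectangle with a big bare-steel magnet. I'll fit its model to the masks from both views and confirm it in an enlarged, rectified crop next to the tray.

```bash
cat > fit.py <<'E'
from h import *
from scipy.optimize import minimize
def proj(n,P): 
    K,R,t=cam(n); q=(P@R.T+t)@K.T; return q[:,:2]/q[:,2:]
a=np.linspace(0,2*np.pi,40,endpoint=False)
def cyl(r,z): return np.c_[r*np.cos(a),r*np.sin(a),0*a+z]
def box(x0,x1,y0,y1,z0,z1): return np.array([[x,y,z] for x in(x0,x1) for y in(y0,y1) for z in(z0,z1)],float)
SPK=[box(-55,55,-38,38,0,10),np.r_[cyl(26,26),cyl(26,58)],np.r_[cyl(34,10),cyl(22,26)]]
def T(P,p): 
    c,s=np.cos(p[2]),np.sin(p[2]); z=p[3] if len(p)>3 else 0
    return P@np.array([[c,s,0],[-s,c,0],[0,0,1]])+[p[0],p[1],z]
S=4
def render(n,parts,p):
    m=np.zeros((400*S,640*S),np.uint8)
    for P in parts:
        h=cv2.convexHull(((proj(n,T(P,p))+.5)*S).astype(np.float32)); cv2.fillConvexPoly(m,(h*16).astype(np.int32),1,shift=4)
    return m>0
def fit(parts,masks,p0,d=(6,6,.1,6)):
    M={c:cv2.resize(m.astype(np.uint8),None,fx=S,fy=S,interpolation=cv2.INTER_NEAREST)>0 for c,m in masks.items()}
    def cost(p):
        return sum(1-(r&M[c]).sum()/(r|M[c]).sum() for c in M for r in[render(c,parts,p)])
    n=len(p0); sx=np.vstack([p0]+[np.array(p0)+np.eye(n)[i]*d[i] for i in range(n)])
    r=minimize(cost,p0,method="Nelder-Mead",options=dict(initial_simplex=sx,xatol=.05,fatol=1e-4)); return r.x,r.fun
def near(name,c,uv):
    b=[r for r in viewer.silhouettes(name,c)]
    b.sort(key=lambda r:np.hypot(*(np.argwhere(r["mask"]).mean(0)[::-1]-uv))); return b[0]["mask"]
def rect(n,z,c,half,s):
    g=np.array([[c[0]+half,c[1]+half,z],[c[0]+half,c[1]-half,z],[c[0]-half,c[1]-half,z],[c[0]-half,c[1]+half,z]],float)
    N=int(2*half*s); H=cv2.getPerspectiveTransform(proj(n,g).astype(np.float32),np.float32([[0,0],[N,0],[N,N],[0,N]]))
    return cv2.warpPerspective(viewer.read_camera(n)[:,:,::-1],H,(N,N),flags=cv2.INTER_CUBIC)
E
python3 - <<'E'
from fit import *
ims={c:viewer.read_camera(c) for c in("top","side")}
ms={"top":near("speaker","top",(366,208)),"side":near("speaker","side",(357,204))}
for m in ms.values(): print(m.sum())
for y in(0.,.15,-.15): print("speaker",fit(SPK,ms,[511,-135,y,0]))
print({c:fit(SPK,{c:m},[511,-135,0.])  for c,m in ms.items()})
np.savez("m.npz",**ms)
# steel magnet top centroid, triangulated
L=[]
for n in("door_hinge","tray_pocket","chamber"):
    for c in ims:
        r=viewer.silhouettes(n,c); print(n,c,[(round(q["confidence"],2),q["mask"].sum(),np.argwhere(q["mask"]).mean(0).round()[::-1]) for q in r])
        if r: L.append((n+"_"+c,r[0]["mask"]))
np.savez("m2.npz",**dict(L))
A=rect("top",10,(511,-135),75,2.6); B=rect("top",25,(585,162),75,2.6)
for i in range(0,390,52): B[i,::4]=(0,0,255); B[::4,i]=(0,0,255); A[i,::4]=(0,0,255);A[::4,i]=(0,0,255)
cv2.imwrite("pics/r0.png",np.hstack([A,B]))
E
```

```text
1266
970
speaker (array([ 5.09116792e+02, -1.35592279e+02, -5.02782006e-02,  4.30571931e+00]), np.float64(0.20315907043775894))
speaker (array([ 5.09917720e+02, -1.36688781e+02, -3.39953773e-02,  2.35653273e+00]), np.float64(0.20087013361913342))
speaker (array([ 5.10164310e+02, -1.36888865e+02, -3.96385208e-02,  2.91423821e+00]), np.float64(0.1999526267788928))
{'top': (array([ 5.10006784e+02, -1.36186589e+02, -1.55080393e-02]), np.float64(0.07777474029524334)), 'side': (array([ 5.11837302e+02, -1.39558604e+02, -9.56598760e-02]), np.float64(0.1008647205617782))}
door_hinge top []
door_hinge side [(0.8, np.int64(3283), array([245., 288.]))]
tray_pocket top [(0.73, np.int64(3475), array([246., 179.]))]
tray_pocket side [(0.96, np.int64(2721), array([259., 249.]))]
chamber top [(0.91, np.int64(19649), array([213., 123.])), (0.35, np.int64(3525), array([247., 179.]))]
chamber side [(0.78, np.int64(19498), array([198., 231.]))]
```

View pics/r0.png

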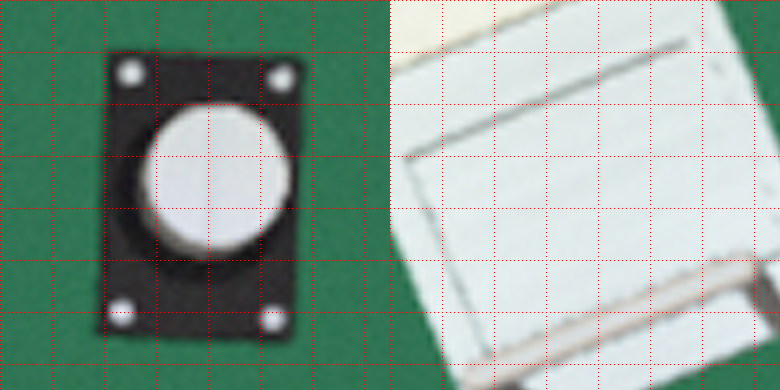

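The crop confirms it: a black rectangular flange with bright corner screws and a large steel magnet (disc at crop px (217,176)). The flange corners measure 108.5 x 75.4 mm at z=10 and give a centre of about (510.3,-137.1), yaw -0.04. Next I'll refine the tray pose and triangulate the heights.

```bash
cat >> fit.py <<'E'
TRAY=[box(-75,75,-75,75,12,18),box(-75,-63,-56,-44,18,114),box(-75,-63,44,56,18,114),box(-75,-63,-56,56,102,114)]
def tri(uv):  # {cam:(u,v)} -> world point
    A=[];b=[]
    for c,(u,v) in uv.items():
        K,R,t=cam(c); P=K@np.c_[R,t]
        for k,w in((0,u),(1,v)): r=w*P[2]-P[k]; A.append(r[:3]); b.append(-r[3])
    return np.linalg.lstsq(np.array(A),np.array(b),rcond=None)[0]
E
python3 - <<'E'
from fit import *
ims={c:viewer.read_camera(c) for c in("top","side")}
ms=np.load("m.npz"); m2=np.load("m2.npz")
# magnet: bright blob in speaker mask; top disc = fit ellipse in top view; side view: bright blob's top disc
for c in ims:
    g=ims[c].max(2); k=cv2.dilate(ms[c].astype(np.uint8),np.ones((3,3)))
    n,l,st,ce=cv2.connectedComponentsWithStats(((g>130)&(k>0)).astype(np.uint8)); i=1+np.argmax(st[1:,4]); print(c,ce[i],st[i])
    if c=="side": print(ims[c][st[i,1]-2:st[i,1]+st[i,3]+2,int(ce[i,0])].max(1))
m={c:m2["tray_pocket_"+c] for c in ims}
for z in([],): print("tray",fit(TRAY,m,[585,162,.386])); 
for c in ims: print(c,fit(TRAY,{c:m[c]},[585,162,.386]))
# long lines on z planes
lsd=cv2.createLineSegmentDetector()
K,R,t=cam("top")
for L in lsd.detect(cv2.cvtColor(ims["top"],cv2.COLOR_RGB2GRAY))[0][:,0]:
    if np.hypot(L[2]-L[0],L[3]-L[1])<28 or L[0]<130 or L[0]>300 or L[1]>265: continue
    z=150 if max(L[1],L[3])<148 else 22
    a,b=ray("top",L[:2],z),ray("top",L[2:],z); th=(np.arctan2(*(b-a)[[1,0]])+.4+np.pi/4)%(np.pi/2)-np.pi/4-.4
    print(L.round(1),z,a[:2].round(1),b[:2].round(1),"yaw",((np.arctan2(*(b-a)[[1,0]]))%(np.pi/2)).round(3))
save("side","s1.png",(190,180,350,340),3.5)
E
```

```text
top [368.23036649 205.51832461] [357 195  23  22 382]
side [358.87677725 191.64454976] [350 185  19  14 211]
[ 85  79 185 173 167 165 166 166 160 162 168 167 165 169 169 171 100  99]
tray (array([5.83871555e+02, 1.62345461e+02, 3.86818983e-01]), np.float64(0.2450256226997226))
top (array([5.83527551e+02, 1.62708084e+02, 3.91859846e-01]), np.float64(0.026846700936553725))
side (array([5.90528708e+02, 1.46983756e+02, 4.11700375e-01]), np.float64(0.18008118568866227))
[220.6  71.7 185.3  84.7] 150 [797.8 204. ] [765.6 281.5] yaw 0.394
[176.3  63.8 212.4  50.8] 150 [816.4 305.7] [849.3 225.7] yaw 0.391
[179.5  69.7 214.8  56.9] 150 [801.9 297.3] [834.2 219.2] yaw 0.392
[183.6  82.  219.6  68.8] 150 [772.1 285.7] [804.9 206.5] yaw 0.392
[181.9  75.7 216.8  63. ] 150 [787.3 290.7] [819.1 213.7] yaw 0.392
[186.1  88.1 220.9  75.2] 150 [757.5 279.1] [789.2 202.6] yaw 0.393
[214.1  53.6 178.   66.6] 150 [842.4 221.4] [809.4 301.2] yaw 0.392
[223.8  77.7 186.3  91.4] 150 [783.3 195.9] [749.4 278. ] yaw 0.391
[217.7  65.8 182.8  78.6] 150 [812.1 211.2] [780.2 288.1] yaw 0.393
[215.3  59.9 180.4
[... 827 characters left out ...]
 28.5] [310.2  18. ] yaw 0.105
[199.2 175.7 211.6 238.2] 22 [587.5 280.2] [431.7 239.3] yaw 0.257
[138.   11.7 133.7  50.7] 150 [947.7 406. ] [848.1 406. ] yaw 1.57
[266.7 192.7 238.  203.9] 22 [545.7 109.4] [516.7 179.4] yaw 0.392
[234.2 202.7 265.5 190.4] 22 [519.7 188.9] [551.5 112.5] yaw 0.395
[218.2 169.6 260.7 153.2] 22 [603.7 233.5] [647.4 128.5] yaw 0.394
[261.8 155.6 219.4 171.9] 22 [641.3 125.2] [597.7 230.2] yaw 0.393
[214.7 157.6 258.3 141. ] 22 [634.6 244.4] [679.6 135.8] yaw 0.392
[262.  142.3 211.8 161.6] 22 [676.2 126.1] [624.3 251.1] yaw 0.394
[227.  198.1 217.5 171.6] 22 [531.2 207.3] [598.3 234.9] yaw 0.391
[231.7 199.  264.6 186.1] 22 [528.9 195.5] [562.4 115.4] yaw 0.396
```

View pics/s1.png

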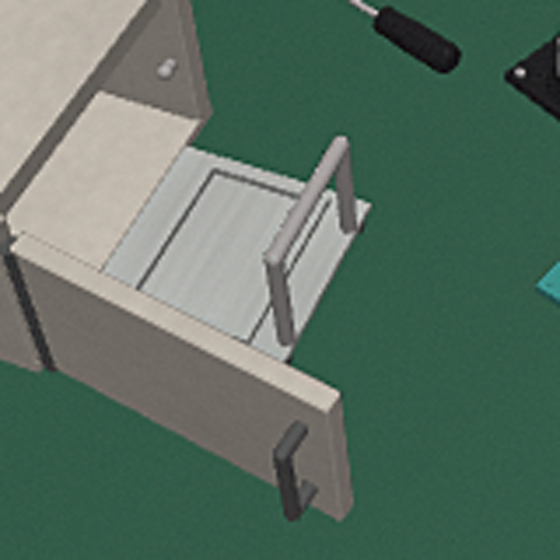

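Chamber and tray yaw is 0.393 from many consistent lines. The door lines give 0.257, so the door is about 1.71 rad open. The crop shows the empty tray drawn out with its hoop at (300,200) and the door left of it. Fusing the edges, mask fit and pinpoints gives a pocket at about (584.0,161.6). I'll check the magnet height and then grasp.

Run:
```python
from fit import *
print("magnet top",tri({"top":(368.23,205.52),"side":(358.88,191.64)}).round(1), "top-only@58",ray("top",(368.23,205.52),58).round(1))
print("pocket far-inner-left check", proj("top",T(np.array([[42,59,25.],[42,-59,25],[-42,59,25]]),(584,161.6,.393))).round(1).tolist())
for y in(-.04,-.04+np.pi):
    print("pick",y,kin.ik([510,-137,200],down(y)))
for y in(1.964,1.964-np.pi):
    print("place",y,kin.ik([584,161.6,45],down(y)),kin.ik([455,285,98],down(y)))
```

```text
magnet top [ 509.3 -137.4   60.5] top-only@58 [ 510.2 -137.4   58. ]
pocket far-inner-left check [[218.3, 170.6], [262.5, 153.6], [229.5, 201.3]]
pick -0.04 [ 0.63249965  0.33493369 -0.52201319  1.88807652  0.2000367   0.96993355
 -0.01929098]
pick 3.101592653589793 [-0.77867043  0.62148936  1.36040942  1.96860278 -0.68119331  1.12955871
 -2.3130498 ]
place 1.964 [ 0.30446359  0.83103568 -0.89634134  1.78121432  0.79768356  0.93740621
  1.02270749] [ 0.06141568  0.62792734 -0.89079853  1.92902155  0.62859865  0.88965712
  0.81036691]
place -1.1775926535897931 [ 0.05336064  0.67937464 -0.51147814  1.79746235  0.45105367  0.7831214
 -1.8666146 ] [-0.00536439  0.58432494 -0.7922418   1.93271737  0.54837938  0.85314474
 -2.26687082]
```

Run:
```python
from fit import *
R=down(-.04)
robot.movep([510,-137.2,180],R)
robot.servo_line([510,-137.2,24],feed=130)
print(robot.observe()["contact_force"])
grip(0.0,30); s=robot.observe(); print(s["t"],s["grip_width"]*92,s["grip_force"],s["tcp_pos"])
robot.servo_line([510,-137.2,190],feed=130)
robot.hold(.2); s=robot.observe(); print(s["t"],s["grip_width"]*92,s["contact_force"])
robot.movep([584,161.6,190],down(-1.178))
s=robot.observe(); print(s["t"],s["tcp_pos"],s["contact_force"])
save("top","t2.png",(150,80,350,260),4)
```

```text
[-0.06042601 -0.04198634 -0.47557434]
5.7417 51.88410723269298 29.999995529651642 [ 510.38621952 -137.21130655   24.10408516]
7.3667 51.42067030024523 [ 0.7284496   1.07290545 -2.61276391]
8.8167 [584.12030813 160.47764869 189.79807769] [-0.4083465   0.13691298 -3.58589241]
```

View pics/t2.png

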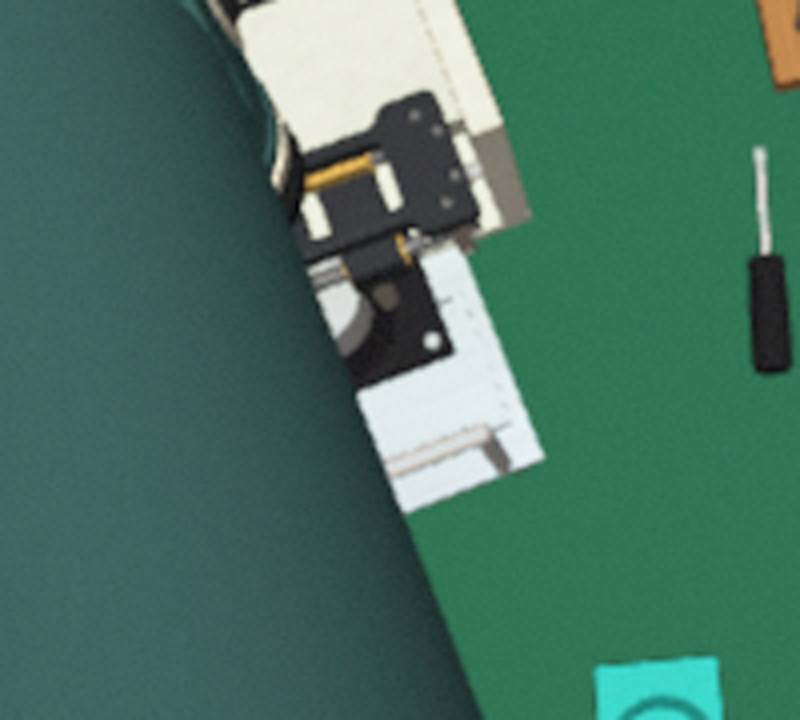

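The speaker is held, magnet in the pads. The visible flange corner is at full-image px (263.2,168), level with the tray. I'll compare that corner with the prediction, then lower with force monitoring.

Run:
```python
from fit import *
s=robot.observe(); p=s["tcp_pos"]; print(p, Rn.from_rotvec(s["tcp_rot"]).as_matrix()[:,1].round(3))
print("corner meas",ray("top",(263.25,168),p[2]-24.1+10).round(1))
print("corner pred",T(np.array([[55.,-38,0],[55,38,0],[-55,38,0],[-55,-38,0]]),(p[0],p[1],-1.178)).round(1)[:,:2].tolist())
e=np.array([584,161.6])-p[:2]; 
robot.servo_line([584,161.6,70],feed=130); 
robot.hold(.2); s=robot.observe(); print(s["t"],s["tcp_pos"],s["contact_force"])
save("side","s2.png",(190,160,350,320),3.5)
```

```text
[584.19708594 160.20857635 189.83431386] [ 0.382 -0.924  0.001]
corner meas [567.5  94.5 175.7]
corner pred [[570.1, 94.9], [640.4, 123.9], [598.3, 225.6], [528.0, 196.5]]
10.1417 [584.53679053 161.73589027  70.85546475] [-0.28498207  0.62243302 -3.24170484]
```

View pics/s2.png

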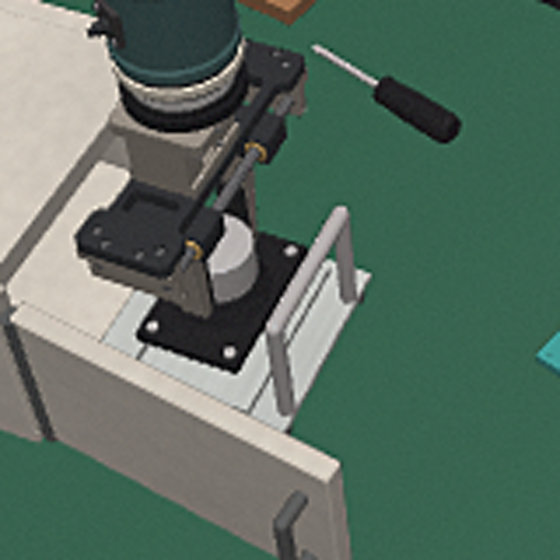

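The side crop shows the speaker level above the pocket, with corners at crop px (137,340), (238,372) and (310,250). I'll check those against the pocket.

Run:
```python
from fit import *
s=robot.observe(); p=s["tcp_pos"]; z=p[2]-24.1+10
u=np.array([np.cos(.393),np.sin(.393)]); v=np.array([-u[1],u[0]])
for q in((137,340),(238,372),(310,250)):
    w=ray("side",(190+q[0]/3.5-.5,160+q[1]/3.5-.5),z)[:2]; print(w.round(1),"uv rel pocket",((w-[584,161.6])@np.c_[u,v]).round(1))
```

```text
[592.3 226.5] uv rel pocket [32.5 56.8]
[524.5 196.6] uv rel pocket [-41.6  55.1]
[566.3  95.6] uv rel pocket [-41.6 -54.2]
```

Run:
```python
from fit import *
u=np.array([np.cos(.393),np.sin(.393)]); v=np.array([-u[1],u[0]])
f=lambda w:((w[:2]-[584,161.6])@np.c_[u,v]).round(1)
for n,q,z in(("back-right",(213,172),25),("back-left-ish",(140,288),25),("front",(250,338),25),("plate corner R",(371,207),18),("plate back R",(187,150),18)):
    print("side",n,f(ray("side",(190+q[0]/3.5-.5,180+q[1]/3.5-.5),z)))
for n,q,z in(("platefrontR",(285.3,194),18),("platefront mid",(262,203.3),18)): print("top",n,f(ray("top",q,z)))
```

```text
side back-right [ 40.4 -57.8]
side back-left-ish [39.2 51. ]
side front [-48.8  59.6]
side plate corner R [-76.8 -74.9]
side plate back R [ 71.7 -74.3]
top platefrontR [-74.8 -75.1]
top platefront mid [-75.1 -13.1]
```

Tray and speaker compared within each view: the speaker sits about 2 mm too far out along u. I'll correct by +2 mm and lower.

Run:
```python
from fit import *
u=np.array([np.cos(.393),np.sin(.393)])
x=np.array([584,161.6])+2*u-[.5,.1]
for z,f in((56,60),(49,40),(46,25),(44,20),(42.5,15),(41.5,15),(40.8,15)):
    robot.servo_line([*x,z],feed=f); s=robot.observe(); F=s["contact_force"]; print(z,s["t"],s["tcp_pos"].round(1),F.round(1))
    if F[2]>1: break
save("side","s3.png",(190,160,350,320),3.5)
```

```text
56 10.575 [584.8 162.2  55.2] [ 0.7  0.7 -2.8]
49 10.9 [585.1 162.2  48.7] [ 0.1  0.2 -2.7]
46 11.1667 [585.3 162.2  45.9] [-0.3  0.2 -3.4]
44 11.4167 [585.3 162.2  43.9] [-0.2  0.1 -3.2]
42.5 11.6667 [585.3 162.2  42.4] [ 0.2 -1.2 -2.5]
41.5 11.9167 [585.8 162.5  42.1] [-0.6 -0.1  2.7]
```

View pics/s3.png

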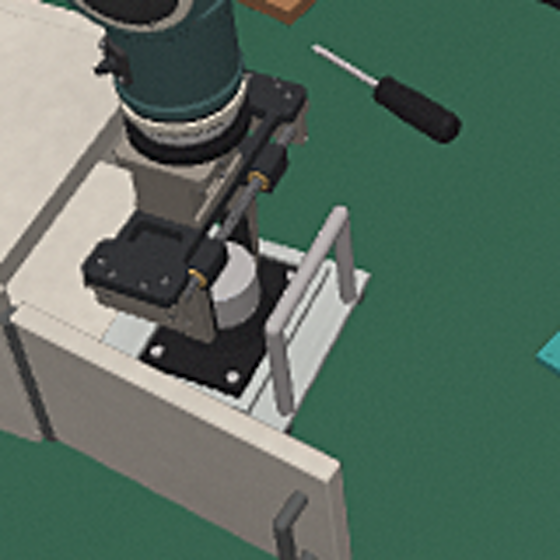

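Contact came at TCP z = 42.1, so the underside is at 18.0, which is the pocket floor. The picture shows the flange inside the rim, with screws at (156,352) and (233,377). Releasing and backing off.

Run:
```python
from fit import *
grip(0.9); s=robot.observe(); print(s["t"],s["grip_width"],s["contact_force"])
p=s["tcp_pos"]
robot.servo_line([p[0],p[1],200],feed=150)
u=np.array([np.cos(.393),np.sin(.393)])
a=np.array([584,161.6])-u*125
robot.movep([*a,200],down(-1.178)); grip(0.0,30)
s=robot.observe(); print(s["t"],s["tcp_pos"])
# verify the speaker in the pocket
for c in("top","side"):
    viewer.read_camera(c)
    try: 
        m=near("speaker",c,pix(c,[584,161.6,30])); print(c,m.sum(),fit(SPK,{c:m},[585,162,-1.178,18][:4] if 0 else [585,162,-1.178]))
    except Exception as e: print(c,e)
save("top","t3.png",(170,100,320,250),4)
```

```text
12.5833 0.9077585579536703 [0.2497444  0.32743411 0.22634864]
15.6 [468.52432733 113.72147431 200.01227732]
top 488 (array([620.97096983, 147.29716451,  -0.7848412 ]), np.float64(0.6309495675190244))
side 1141 (array([602.09319926, 154.58223758,  -1.04299119]), np.float64(0.12362664073894025))
```

View pics/t3.png

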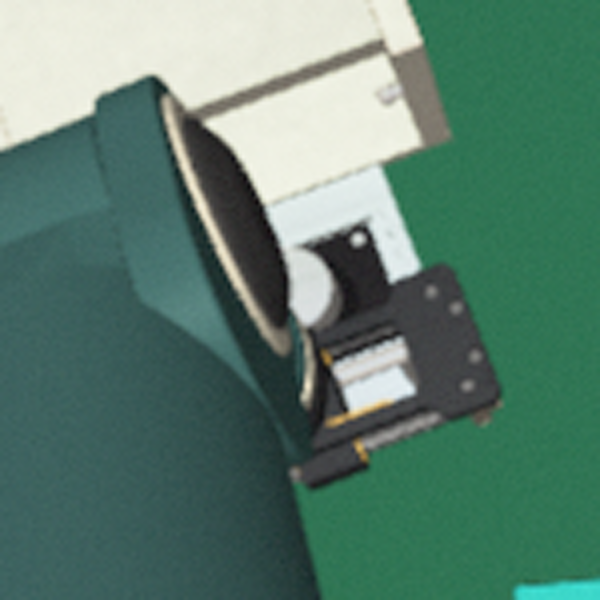

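The flange's back-right corner (373,222) sits inside the rim line and the speaker is level. Next I'll push the handle with the closed fingers.

Run:
```python
from fit import *
u=np.array([np.cos(.393),np.sin(.393)]); v=np.array([-u[1],u[0]])
print("corner rel pocket",((ray("top",(262.9,155.2),28)[:2]-[584,161.6])@np.c_[u,v]).round(1),"ideal 38,-55")
P=np.array([584,161.6])
robot.servo_line([*(P-125*u),98],feed=150)
for d in [-100,-92,-86,-70,-40,-10,20,45,55]+list(np.arange(58,82,2)):
    robot.servo_line([*(P+d*u),98],feed=60 if d<55 else 25); s=robot.observe(); F=s["contact_force"]
    print(round(float(d)),round(s["t"],2),((s["tcp_pos"][:2]-P)@np.c_[u,v]).round(1),"Fu %.1f Fz %.1f"%(F[:2]@u,F[2]))
    if F[:2]@u<-12: break
pins(["tray_handle","tray_pocket","speaker"],("side","top"))
```

```text
corner rel pocket [ 36.8 -58.6] ideal 38,-55
-100 17.25 [-100.     0.1] Fu 0.2 Fz -0.4
-92 17.53 [-91.6   0.1] Fu 0.0 Fz 0.2
-86 17.78 [-85.6   0. ] Fu 0.5 Fz -0.4
-70 18.2 [-69.2   0.1] Fu -0.3 Fz -0.1
-40 18.85 [-39.4   0.1] Fu -0.3 Fz -0.0
-10 19.5 [-9.4  0.1] Fu 0.2 Fz -0.1
20 20.15 [20.5  0.1] Fu 0.3 Fz -0.1
45 20.72 [45.7  0.1] Fu -0.7 Fz 0.6
55 21.27 [55.4 -0. ] Fu 0.2 Fz -0.5
58 21.53 [58.2 -0. ] Fu -1.7 Fz 0.3
60 21.78 [60.1 -0. ] Fu -1.1 Fz -0.1
62 22.03 [62.2  0. ] Fu -0.8 Fz 0.2
64 22.28 [64.2  0. ] Fu -1.3 Fz 0.1
66 22.53 [66.2 -0.1] Fu -0.7 Fz 0.4
68 22.78 [68.3 -0. ] Fu -1.7 Fz 0.9
70 23.03 [70.3 -0. ] Fu -1.4 Fz 0.2
72 23.28 [71.8 -0. ] Fu -4.0 Fz 1.9
74 23.53 [72. -0.] Fu -9.0 Fz 5.6
76 23.78 [72.1 -0.1] Fu -14.1 Fz 9.5
tray_handle side 0.63 [513.6 132.  112.2] [280. 237.]
tray_handle side 0.42 [585.6 162.6  20.2] [254. 252.]
tray_handle top 0.71 [514.1 136.9 106.4] [248. 199.]
tray_pocket side 0.88 [583.5 160.5  18. ] [255. 252.]
tray_pocket top 0.78 [590.4 162.4  15.1] [247. 176.]
speaker side 0.97 [ 350.8 -180.7    0.8] [415. 229.]
speaker side 0.77 [ 276.8 -333.7    2.1] [472. 212.]
speaker side 0.74 [585.7 162.7  23.3] [253. 251.]
speaker side 0.72 [365.5 -13.7   2.1] [369. 264.]
speaker side 0.67 [512.6 132.1 113.3] [280. 237.]
speaker top 0.86 [588.6 164.7  18.7] [246. 176.]
speaker top 0.78 [ 282.5 -322.8   -0.6] [443. 304.]
speaker top 0.69 [ 3.62e+02 -1.16e+01 -3.00e-01] [315. 268.]
```

The tray stalled at -14 N with the finger centre 72 mm past the pocket start, which puts the handle face at u≈683 against a front plane at ≈684, so it is home. I'll back off, check with a fresh picture, and get the door geometry.

Run:
```python
from fit import *
u=np.array([np.cos(.393),np.sin(.393)]); v=np.array([-u[1],u[0]]); P=np.array([584,161.6])
robot.servo_line([*(P+50*u),98],feed=100)
robot.servo_line([*(P-20*u),230],feed=200)
for L,z in(((172.1,156.6,190.7,256.9),142),((179.6,154.3,198.9,255.7),142)):
    a,b=ray("top",L[:2],z)[:2],ray("top",L[2:],z)[:2]; print("door edge",a.round(1),b.round(1),np.arctan2(*(a-b)[::-1]).round(3), "uv",(a@np.c_[u,v]).round(1),(b@np.c_[u,v]).round(1))
for c in("top","side"): save(c,"x.png")
pins(["door_push","door_hinge","tray_handle","chamber"])
H=675*u+40.7*v; q=None
for th in(1.75,1.4,1.,.6,.2,0,-.04):
    e=np.array([np.cos(1.964-th),np.sin(1.964-th)]); n=np.array([e[1],-e[0]])
    q=kin.ik([*(H-150*e-18*n),98],down(1.964-th)); print(th,(H-150*e-18*n).round(0),None if q is None else np.round(q,2))
a=cv2.imread("pics/x.png")[150:330,170:330]; cv2.imwrite("pics/s4.png",cv2.resize(a,None,fx=3,fy=3))
```

```text
door edge [600.3 300.8] [383.9 244.2] 0.256 uv [669.7  48. ] [448.1  78.6]
door edge [605.7 284.8] [386.6 227.2] 0.257 uv [668.6  31.1] [444.1  61.9]
door_push top 0.69 [732.6 220.2  14.6] [227. 122.]
door_push top 0.34 [6.563e+02 1.907e+02 2.000e-01] [238. 152.]
door_push side 0.95 [453.1 262.3 113.8] [253. 289.]
door_hinge side 0.84 [603.8 288.8  76.8] [202. 265.]
door_hinge side 0.47 [656.4 191.1 108.6] [220. 219.]
tray_handle top 0.64 [655.2 190.5 105.5] [228. 139.]
tray_handle side 0.97 [658.2 192.4 111.7] [219. 218.]
tray_handle side 0.22 [ 663.  -287.5   -3.1] [352. 156.]
chamber top 0.59 [656.9 195.6  -0.9] [236. 152.]
chamber side 0.63 [6.631e+02 1.962e+02 1.000e-01] [224. 247.]
chamber side 0.29 [ 433.4 -314.3    2.9] [419. 187.]
1.75 [458. 282.] [-0.1   0.54 -0.66  1.94  0.44  0.81 -0.78]
1.4 [472. 231.] [ 0.05  0.54 -0.72  1.96  0.48  0.82 -0.37]
1.0 [508. 183.] [ 0.2   0.58 -0.78  1.93  0.54  0.85  0.09]
0.6 [560. 153.] [ 0.3   0.68 -0.85  1.83  0.63  0.93  0.53]
0.2 [619. 145.] [ 0.33  0.79 -0.91  1.68  0.72  1.04  0.94]
0 [649. 151.] [ 0.47  1.12 -1.34  1.59  1.11  1.35  0.95]
-0.04 [655. 152.] [ 0.46  1.12 -1.34  1.58  1.11  1.36  1.  ]
```

View pics/s4.png

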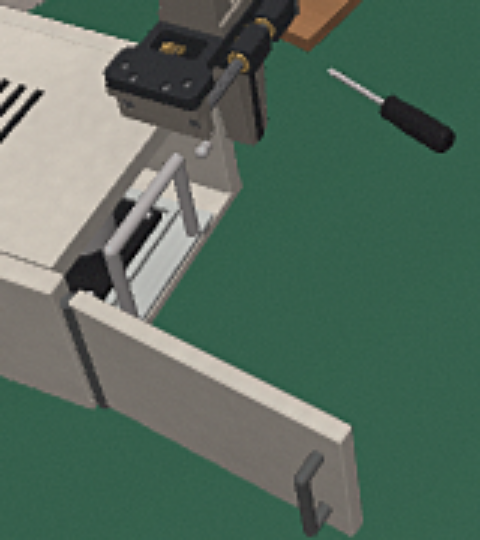

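The picture shows the tray home: the hoop is flush at (145,205), the speaker is inside behind it, and the door is still open. Tray and chamber pinpoints agree with that. Next I go over the door to its outer face and push it round.

```bash
cat > door.py <<'E'
from fit import *
u=np.array([np.cos(.393),np.sin(.393)]); v=np.array([-u[1],u[0]])
H=674*u+39.7*v
def dp(th,off,r=150):
    e=np.array([np.cos(1.964-th),np.sin(1.964-th)]); n=np.array([e[1],-e[0]]); return H-r*e-off*n, down(1.964-th), n
E
python3 - <<'E'
from door import *
p,R,n=dp(1.707,60)
robot.movep([*p,230],R)
robot.servo_line([*p,98],feed=150); s=robot.observe(); print(s["t"],s["contact_force"].round(1))
for off in(35,24): robot.servo_line([*dp(1.707,off)[0],98],feed=60); print(off,robot.observe()["contact_force"].round(1))
for th in np.arange(1.65,.14,-.125):
    p,R,n=dp(th,18); robot.servo_line([*p,98],feed=70,rotation=R); s=robot.observe(); print(round(th,2),round(s["t"],2),"Fn %.1f"%(s["contact_force"][:2]@n),s["contact_force"][2].round(1))
    if abs(s["contact_force"]).max()>20: break
E
```

```text
27.8417 [-0.5 -0.2  1. ]
35 [-0.3 -0.1  0.7]
24 [ 0.  -0.2 -0.2]
1.65 29.1 Fn -0.2 -0.4
1.52 29.52 Fn 0.6 0.8
1.4 29.93 Fn -0.1 0.2
1.27 30.35 Fn -0.3 -0.4
1.15 30.77 Fn -1.1 1.1
1.02 31.18 Fn -0.6 -0.3
0.9 31.6 Fn -0.8 -0.3
0.77 32.02 Fn 0.6 -0.4
0.65 32.43 Fn 0.1 -0.4
0.52 32.85 Fn -1.0 0.3
0.4 33.27 Fn -0.5 0.4
0.27 33.68 Fn -0.4 -0.8
0.15 34.1 Fn -0.3 0.1
```

Run:
```python
from door import *
for th in np.arange(.13,-.1,-.015):
    p,R,n=dp(th,18); robot.servo_line([*p,98],feed=25,rotation=dp(max(th,0),18)[1]); s=robot.observe(); f=s["contact_force"][:2]@n; print(round(th,3),round(s["t"],2),((s["tcp_pos"][:2]-H)@n).round(1),"Fn %.1f"%f)
    if f<-22: break
p=s["tcp_pos"]; b=p[:2]-70*u
robot.servo_line([*b,p[2]],feed=100); robot.servo_line([*(b-60*u),230],feed=200)
for c in("top","side"): viewer.read_camera(c)
pins(["door_push","door_hinge"]); m=dp(0,8,150)[0]; print("expected push pt shut",m)
save("top","t5.png",(130,10,310,230),2.7)
```

```text
0.13 34.38 -18.1 Fn 0.6
0.115 34.62 -17.9 Fn -0.2
0.1 34.88 -17.9 Fn -0.5
0.085 35.12 -17.9 Fn -0.4
0.07 35.38 -18.1 Fn -0.9
0.055 35.62 -19.6 Fn -5.6
0.04 35.88 -21.2 Fn -12.0
0.025 36.12 -18.9 Fn -2.9
0.01 36.38 -17.9 Fn -1.9
-0.005 36.62 -20.1 Fn -9.7
-0.02 36.88 -22.4 Fn -17.7
-0.035 37.12 -24.7 Fn -25.6
door_push side 0.67 [650.2 153.2 114.3] [234. 210.]
door_hinge side 0.58 [606.2 289.9  77.6] [201. 264.]
expected push pt shut [657.49653689 153.17130213]
```

View pics/t5.png

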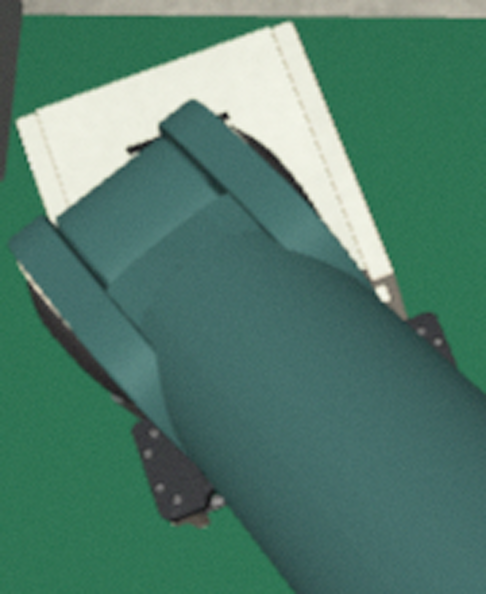

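The force climbed to 12 N, dropped at the snap, then hit a hard stop, so the catch engaged. The arm hides the door from above, so I'll move clear and look from the side before handing in.

Run:
```python
from door import *
robot.movep([450,-60,300],down(1.2))
viewer.read_camera("side");viewer.read_camera("top")
pins(["door_push","door_hinge"])
a=viewer.read_camera("top")[100:260,150:310]; b=viewer.read_camera("side")[150:310,150:310]
cv2.imwrite("pics/f.png",cv2.resize(np.hstack([a,b])[:,:,::-1],None,fx=2.5,fy=2.5,interpolation=cv2.INTER_CUBIC))
s=robot.observe(); print(s["t"],s["contact_force"].round(1))
```

```text
door_push side 0.76 [651.7 151.7 117.4] [234. 209.]
door_hinge top 0.59 [603.5 300.   79.5] [183. 163.]
door_hinge top 0.59 [654.3 195.3  -1.6] [237. 153.]
door_hinge side 0.67 [604.4 292.1  79.9] [200. 265.]
40.45 [-0.4  0.3  1.8]
```

View pics/f.png

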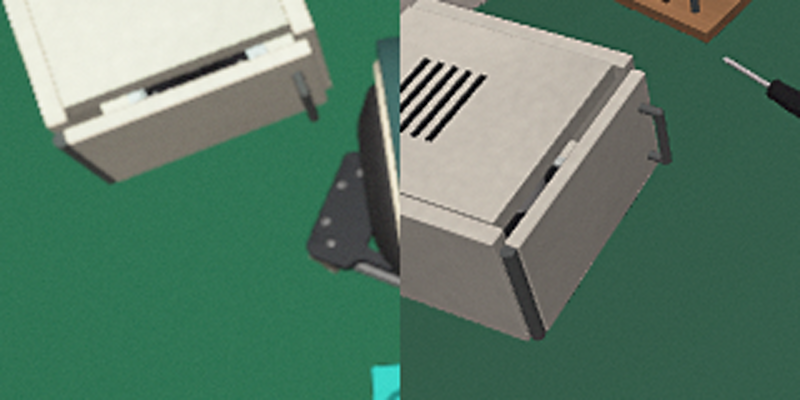

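Both views show the door parallel to and against the chamber front, with the top edge running (65,135) to (310,42) in the left crop, and the robot clear. Handing in.

```bash
python3 -c "
from cell import robot
print(robot.job_done())"
```

```text
the job is handed in; nothing more can be done
None
```

I set the loudspeaker flat in the tray pocket, pushed the tray home to its stop and shut the door on its catch. The job was handed in at about 40 s, and no verdict was returned.

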